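# Clamp the tube rack on the shaker

## Robot

A 6-joint arm with a two-finger parallel gripper is mounted at the origin on the work surface. World frame = base frame: x ahead of the robot, y to its left, z up, the work surface at z = 0. Lengths are in m, angles in degrees, forces in N, time in s.
With the tool pointing down it reaches from about 0.35 to 0.975 m from the base axis. Payload 7.1 kg.
Tool frame: the origin (TCP) lies midway between the tips of the shut fingers; the grasp point (between the pads) lies 19 mm behind it; z points along the fingers, y is the direction in which the jaws open and shut (so a half turn about z gives the same grasp; the last joint's range is limited). The gripper opens to 88 mm and grips with 3 to 60 N. Pads are 20 mm wide; open, the fingers measure 115 mm over their backs; the gripper's body (75 mm by 178 mm) begins 61 mm behind the grasp point.
Start: joints at [68.067, 24.242, 93.386, -0, 62.372, -1.089], TCP at [0.222, 0.584, 0.223] pointing down, gripper open.
Joint ranges: [-172.04, 172.04], [-51.8, 120.97], [4.93, 147.93], [-75.15, 255.16], [6.16, 154.13], [-145.62, 145.62]. Speed limits (degrees/s): [136.94, 136.94, 172.46, 180, 180, 180].

## Interface

Orientations are given as [roll, pitch, yaw] about the fixed x, y, z axes, in that order (R = Rz(yaw) Ry(pitch) Rx(roll)).
In Python, from bench import ctrl, optics, workorder gives the robot as it stands. The module is installed in compiled form; this text tells all that it offers.
- The arm moves only by the tool arm_command, never from a script. Its argument "increments" is a list of rows, each a list of 3 entries, a list of its own where there are three numbers: the turn, a rotation vector about the world's x, y, z in rad, then the shift along the world's x, y, z in mm, then the opening in per cent of the stroke, from 0 (shut) to 100 (fully open). In form: [[[rx, ry, rz], [dx, dy, dz], jaw], ...]. A call has 1 to 20 rows; each row shifts and turns the pose as measured when the row begins; what a row does not reach is not made up. A row lasts 1/10 s, in which the tool goes at most 50 mm and 8.59 degrees, less where a joint would pass 70% of its speed; a pose out of reach is approached as far as the arm can. A call with a gripper value outside its range is refused whole. The fingers move at their own pace and stop on an object; "force" is the grip in N (left out, the last holds). Time passes only in rows, so rows that do not move let the fingers close. It gives the time, the measured TCP pose, the force and the opening at its end, in the units of the state.
- ctrl.read_state(): the state, without advancing time (a new reading comes with each control period).
- optics.snapshot(name): name is "side" or "top"; returns a dict with "image" (480x640x3 uint8, red, green, blue), "mtx" (3x3 intrinsics, pixels), "extrinsics" (4x4, takes a point from world to camera coordinates). Camera axes: x right, y down, z forward; pixel columns grow to the right and rows downward; lengths in m; the calibration is good to about 2 mm. A picture is of the moment at which its call begins. There is no depth.
- workorder.finish_job(): hands the job in, once; it reports no verdict.
The state is a dict: "time_s": time; "qpos": joint angles; "joint_velocities": joint speeds; "effort": joint torques, N m; "position": TCP position; "eef_rot": TCP orientation; "contact_force": force on the tool from outside, world axes, zero at the start; "torque": the same for the moment, N m; "opening": opening from 0.0 (shut) to 1.0 (fully open).
Only numpy, scipy, OpenCV 4.12 (cv2) and the standard library are available. Lean on these libraries where they do the work, as an engineer would, in place of code of your own. Each camera call takes 0.05 s, during which the arm holds its last target.

## Task

Slide the teal tube rack along the shaker platform, slotted foot first, until its slot sits fully home around the stud and the rack is square on the platform. Then turn the brass wing nut clockwise, in arcs that keep clear of the capped tubes, until it clamps the foot firmly: past the slack in the stud to real resistance, but not so hard that the plastic foot is crushed. Do not press on the tubes or disturb the jar, dishes and carton.

Things in the scene. Friction and masses are not known exactly. Their poses are not given: they have to be found in the camera images.
- shaker: Low grey lab shaker fixed on the bench, 300 x 200 mm; the flat aluminium platform on it is 80 mm above the bench. Origin: centre of its underside, on the bench. Its x axis runs along the 300 mm side, from the rack towards the stud; z up. At the platform's +x edge an upstand (face 64 mm beyond the stud axis, 140 mm wide) rises 35 mm above the platform.
- stud (a point): Point on the axis of the upright steel stud (9 mm diameter, tip 56 to 60 mm above the platform), on the shaker's centre line, 80 mm from its centre; 12 mm above the platform, level with the top of the rack's foot. The stud does not turn, but is loose in its hole: the nut first lifts it by an unknown 0 to 4 mm against 12 N of friction. With the rack home, slot is here.
- nut: Brass wing nut on the stud. Origin: centre of the underside of its round flange (28 mm diameter, 4 mm thick); z up. Two upright wings lie along its +x and -x axes, each from 6 to 27 mm off the axis, 8 mm thick, 10 to 38 mm above the origin; between them a hub 17 mm wide up to 16 mm. The flange starts 1.5 to 10.5 mm above the level of the foot's top.
- wings (a point): On the nut's axis, 27 mm above its origin, mid-height of the wings. Clockwise from above the nut sinks 16 mm a turn and stays put; 2.5 to 5.5 rad in all, unknown beforehand. It runs free and takes up slack with under 0.12 N m about the stud axis; then the resistance climbs some 0.5 N m per rad. Well tightened: 0.2 to 0.4 N m above free running. At 0.55 above, the foot is crushed.
- rack: Teal tube rack, about 0.4 kg, loose on the platform, 50 to 75 mm short of home. Block 100 (x) x 50 (y) x 38 mm high; origin: centre of its underside; x points to its foot and the stud. The foot, 12 mm thick, 44 mm wide, reaches to x = 115 mm, with an open slot 13 mm wide, flared at the mouth. Grip it across the 50 mm. When home the block ends 37 mm, the nearest caps 42 mm from the stud axis.
- slot (a point): Point in the rack's slot where the stud axis lies when the rack is home (stud against the slot's end): 87 mm from the rack's origin along its x axis, 12 mm up, level with the foot's top.
- tubes: Eight short tubes with red, blue and white caps fixed in the rack in two rows (x = -36, -12, 12, 36 mm; y = -12.5, 12.5 mm of the rack), caps 18 mm in diameter, tops 56 mm above the rack's underside. Origin as the rack's.
- jar: Amber specimen jar with a red cap, 52 mm diameter, 60 mm high, on the bench beside the shaker; origin at its underside. Bystander.
- dishes: Stack of five closed round culture dishes, 88 mm diameter, 70 mm high, on the bench; origin at its underside. Bystander.
- carton: Small blue carton 45 x 60 x 70 mm high, on the bench; origin at its underside. Bystander.
Things that resemble listed ones, but are neither listed nor needed, are in the scene too. Of the things that look like the rack, the smallest one is meant.

How it is judged (in metres and radians):
On the way, in this order (a step that is already met when the one before it is completed fails the run):
1. the rack is home: its slot around the stud and the rack square on the platform (horizontal distance between slot and stud below 0.004 m and angle between the x axis of rack and the x axis of shaker, either way round below 0.15 rad and angle between rack's own z axis and vertical below 0.05 rad), for 0.2 s.
2. the nut clamps the foot with more than 30 N (contact force between nut and rack above 30 N), for 0.2 s.
At the end, for the whole second after the job is handed in: The released nut clamps the foot with 30 to 80 N, the slot within 4 mm of home, the rack within 0.15 rad of square and level on the platform, all at rest (all of step 1 and contact force between nut and rack above 30 N and linear speed of rack below 0.01 m/s); the robot touches nothing.
It fails at once if the foot is crushed: more than 80 N under the nut (contact force between nut and rack above 80 N).
It fails at once if the tubes are pressed with more than 8 N (contact force between any of the fingers, the arm and tubes above 8 N).
It fails at once if a bystander is moved by more than 20 mm (distance of any of jar, dishes, carton from where it was at the start of the episode above 0.02 m).
It also fails if it takes over 72 s, if anything falls off the work surface, if the arm or the gripper's body presses on something with over 40 N, if the wrist force passes 120 N, or if a joint passes its speed limit or range.

## Working session

There is one attempt and no reset: what is moved stays moved. The work goes in short steps, Python scripts to look and compute and a tool call to move; the robot and the scene stay as the last step left them, time stands still between calls to the robot, and variables do not carry over. Pictures are saved under pics/ and viewed, and the job is handed in when it is done.

Besides the shell and the picture viewer there is one more tool, called as name([rows], argument=value, ...), one row to a line, values as JSON. arm_command: Moves the arm, as the interface text tells. Its arguments: {"type":"object","properties":{"increments":{"type":"array"},"force":{"type":"number"}},"required":["increments"]}

```bash
mkdir -p pics
cat > h.py <<'E'
import numpy as np, cv2
from bench import ctrl, optics, workorder
def snap(n,save=None):
    s=optics.snapshot(n); im=s["image"]
    if save: cv2.imwrite("pics/"+save,im[:,:,::-1])
    return im,np.array(s["mtx"]),np.array(s["extrinsics"])
def ray(K,E,u,v):
    d=np.linalg.inv(K)@np.array([u,v,1.]); R=E[:3,:3];t=E[:3,3]
    return -R.T@t, R.T@d
def onz(K,E,u,v,z):
    o,d=ray(K,E,u,v); return o+d*(z-o[2])/d[2]
def proj(K,E,p):
    c=E[:3,:3]@np.array(p)+E[:3,3]; q=K@c; return q[:2]/q[2]
E
python3 - <<'E'
from h import *
print(ctrl.read_state())
for n in("side","top"):
    im,K,E=snap(n,n+"0.png"); print(n,K.round(1).tolist(),E.round(4).tolist(),ray(K,E,320,240))
E
```

```text
{'time_s': 0.0, 'qpos': array([ 6.80656430e+01,  2.42830652e+01,  9.34307594e+01, -3.43911816e-04,
        6.23705184e+01, -1.08963562e+00]), 'joint_velocities': array([-0.09357846,  0.04981329, -0.02982238, -0.02718418,  0.01484216,
        0.00749133]), 'effort': array([ 9.28307441e-05, -5.44616747e+01, -2.73678178e+01,  6.45308825e-02,
        2.25404813e-02, -1.10805875e-04]), 'position': array([0.22218421, 0.58359695, 0.22192118]), 'eef_rot': array([-1.79915666e+02, -1.29951120e-03,  1.59155437e+02]), 'contact_force': array([-0.83031254,  0.30732697,  0.322381  ]), 'torque': array([-0.00919145,  0.02294171, -0.01631403]), 'opening': 0.9981737044596553}
side [[461.4, 0.0, 322.3], [0.0, 461.4, 244.4], [0.0, 0.0, 1.0]] [[-0.6686, -0.7433, 0.0204, 0.3109], [-0.4162, 0.3513, -0.8387, 0.3238], [0.6162, -0.5692, -0.5443, 0.5197], [0.0, 0.0, 0.0, 1.0]] (array([0.0223906 , 0.41311561, 0.54809645]), array([ 0.62346256, -0.56893226, -0.53640023]))
top [[473.1, 0.0, 325.0], [0.0, 473.1, 228.7], [0.0, 0.0, 1.0]] [[0.0109, -0.9999, 0.0106, -0.0795], [-0.9978, -0.0116, -0.0648, 0.5082], [0.0649, -0.0099, -0.9978, 0.9578], [0.0, 0.0, 0.0, 1.0]] (array([ 0.44581087, -0.06408806,  0.98953847]), array([ 4.08568849e-02,  3.47738650e-04, -9.99507864e-01]))
```

View pics/side0.png

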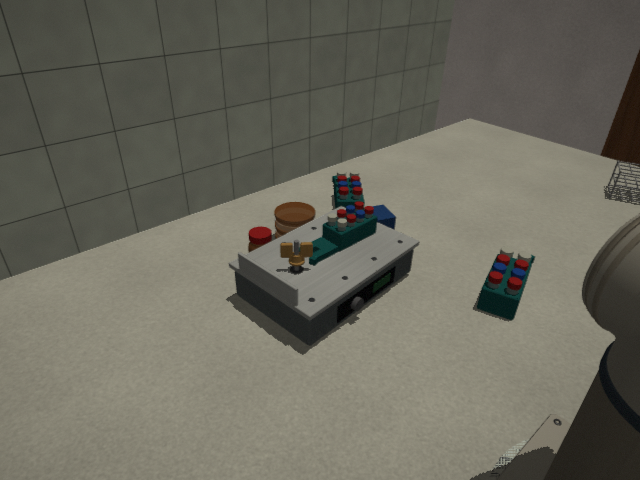

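View pics/top0.png

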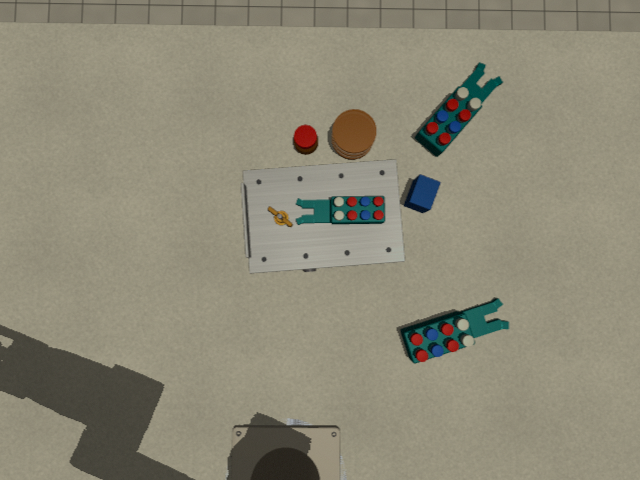

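The top view shows the shaker at about (243–404, 160–272), the rack at (296–385, 195–224) with its foot pointing left, and the nut at (281,217). The other two racks are lookalikes lying on the bench. I'll zoom in to measure.

Run:
```python
from h import *
t=cv2.imread("pics/top0.png"); s=cv2.imread("pics/side0.png")
cv2.imwrite("pics/topz.png",cv2.resize(t[150:285,235:415],None,fx=4.4,fy=4.4,interpolation=cv2.INTER_CUBIC))
cv2.imwrite("pics/sidez.png",cv2.resize(s[190:340,225:425],None,fx=4,fy=4,interpolation=cv2.INTER_CUBIC))
```

```text
(no output)
```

View pics/topz.png

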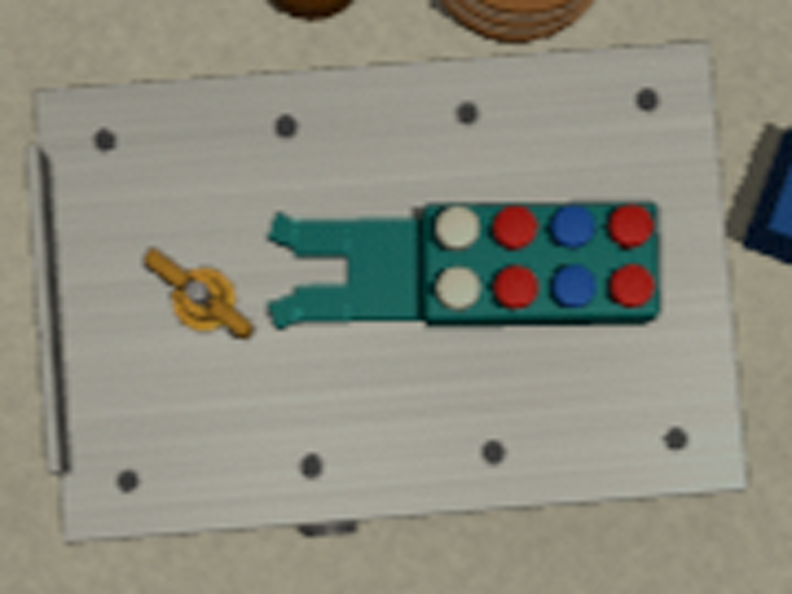

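View pics/sidez.png

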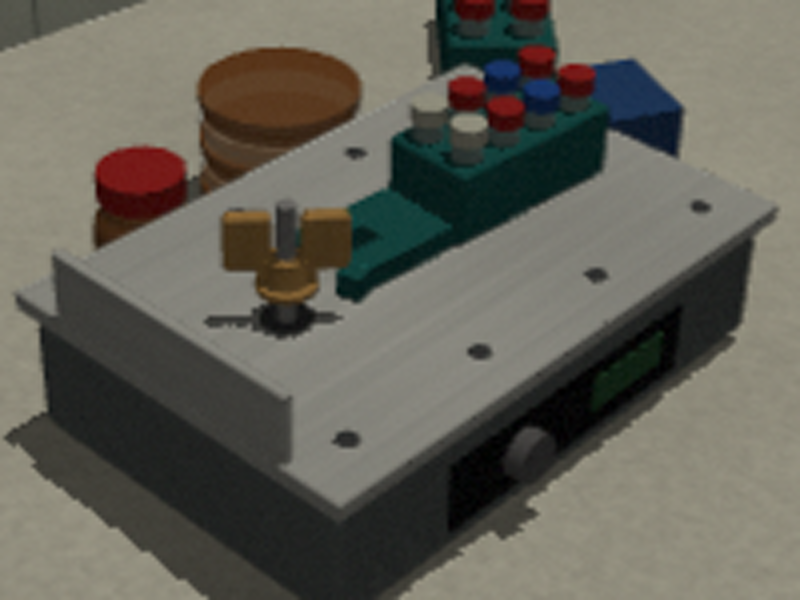

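```bash
cat > meas.py <<'E'
from h import *
def shaker(K,E):
    z=lambda x,y:(x/4.4+235-.4,y/4.4+150-.4)
    return [onz(K,E,*z(*c),.08) for c in [(38,91),(708,42),(745,488),(68,542)]]
def caps(im,K,E,roi):
    hsv=cv2.cvtColor(im,cv2.COLOR_RGB2HSV); x0,y0,x1,y1=roi
    b,g,r=im[...,2].astype(int),im[...,1].astype(int),im[...,0].astype(int)
    out=[]
    red=(r>90)&(g<60)&(b<60); blue=(b>r+40)&(b>g+25)
    white=(r>140)&(g>130)&(abs(r-b)<60)
    for nm,m in(("r",red),("b",blue),("w",white)):
        m=m.astype(np.uint8); mm=np.zeros_like(m); mm[y0:y1,x0:x1]=m[y0:y1,x0:x1]
        n,l,st,c=cv2.connectedComponentsWithStats(mm)
        for i in range(1,n):
            if st[i,4]>30: out.append((nm,st[i,4],c[i],onz(K,E,*c[i],.136)))
    return out
E
python3 - <<'E'
from meas import *
im,K,E=snap("top")
P=shaker(K,E); P=np.array(P)
print(P.round(4), [np.linalg.norm(P[i]-P[(i+1)%4]).round(4) for i in range(4)])
c=P.mean(0); ex=(P[0]+P[3]-P[1]-P[2]);ex/=np.linalg.norm(ex); ey=(P[3]+P[2]-P[0]-P[1]); ey/=np.linalg.norm(ey)
print("centre",c,"yaw",np.degrees(np.arctan2(ex[1],ex[0])),np.degrees(np.arctan2(ey[1],ey[0])))
print("stud",c+.08*ex)
for o in caps(im,K,E,(325,192,390,230)): print(o[0],o[1],o[2].round(1),o[3].round(4))
E
```

```text
[[ 0.6165  0.0866  0.08  ]
 [ 0.6423 -0.209   0.08  ]
 [ 0.4454 -0.2255  0.08  ]
 [ 0.4188  0.0692  0.08  ]] [np.float64(0.2968), np.float64(0.1976), np.float64(0.2959), np.float64(0.1985)]
centre [ 0.53073839 -0.06967641  0.08      ] yaw 95.07113740763123 -175.1008188631682
stud [0.52366699 0.01001044 0.08      ]
r 70 [351.9 201. ] [ 0.5522 -0.1209  0.136 ]
r 72 [378.3 200.8] [ 0.5531 -0.1688  0.136 ]
r 69 [352.  214.9] [ 0.5269 -0.1213  0.136 ]
r 72 [378.4 214.4] [ 0.5284 -0.1691  0.136 ]
b 76 [364.6 201. ] [ 0.5525 -0.144   0.136 ]
b 75 [365.  214.7] [ 0.5276 -0.1449  0.136 ]
w 753 [361.2 212.7] [ 0.5311 -0.1379  0.136 ]
w 57 [338.6 201.2] [ 0.5516 -0.0967  0.136 ]
w 57 [338.7 214.9] [ 0.5267 -0.0971  0.136 ]
```

```bash
cat >> h.py <<'E'
def tri(a,b):
    (o1,d1),(o2,d2)=a,b
    A=np.stack([d1,-d2],1); s=np.linalg.lstsq(A,o2-o1,rcond=None)[0]
    p,q=o1+s[0]*d1,o2+s[1]*d2; return (p+q)/2,np.linalg.norm(p-q)
E
python3 - <<'E'
from h import *
it,Kt,Et=snap("top"); i,Ks,Es=snap("side")
T=lambda x,y:ray(Kt,Et,x/4.4+234.6,y/4.4+149.6)
S=lambda x,y:ray(Ks,Es,x/4+224.6,y/4+189.6)
def pr(n,a): print(n,a[0].round(4),a[1].round(4))
pr("tip",tri(T(198,288),S(287,205)))
print("tip@.138",onz(Kt,Et,198/4.4+234.6,290/4.4+149.6,.138))
# stud base in the side image, platform plane, wing end pts
print("base",onz(Ks,Es,287/4+224.6,322/4+189.6,.08))
print("pl corner near", onz(Ks,Es,342/4+224.6,508/4+189.6,.08), "right", onz(Ks,Es,776/4+224.6,210/4+189.6,.08))
pr("wingA top",tri(T(150,256),S(246,212)))
pr("wingB top",tri(T(248,330),S(326,209)))
# flange bottom
for z in(.093,.097,.1,.103): print(z,proj(Ks,Es,[.5237,.010,z]),(proj(Ks,Es,[.5237,.010,z])-[224.6,189.6])*4)
z=.136
for u,v in[(430,100),(468,122),(466,87),(505,107),(502,72),(543,90),(537,58),(576,74)]: print(onz(Ks,Es,u/4+224.6,v/4+189.6,z).round(4))
E
```

```text
tip [0.5244 0.0091 0.1369] 0.0017
tip@.138 [0.5240227  0.00964623 0.138     ]
base [0.52085814 0.01162387 0.08      ]
pl corner near [0.41614376 0.07063944 0.08      ] right [ 0.44053281 -0.22125314  0.08      ]
wingA top [0.535  0.0266 0.1361] 0.0086
wingB top [ 0.5112 -0.0077  0.1337] 0.0088
0.093 [295.95391244 262.81625916] [285.41564975 292.86503662]
0.097 [295.92889067 260.89315146] [285.31556268 285.17260583]
0.1 [295.91003294 259.44379601] [285.24013178 279.37518404]
0.103 [295.89109633 257.98837743] [285.16438533 273.55350973]
[ 0.5516 -0.0983  0.136 ]
[ 0.526  -0.0977  0.136 ]
[ 0.5499 -0.1195  0.136 ]
[ 0.525  -0.1201  0.136 ]
[ 0.5495 -0.1426  0.136 ]
[ 0.525  -0.1449  0.136 ]
[ 0.5487 -0.1653  0.136 ]
[ 0.5258 -0.1679  0.136 ]
```

arm_command([
  [[0,0,-0.066],[18,-40,0],100],
  [[0,0,-0.066],[18,-40,0],100],
  [[0,0,-0.066],[18,-40,0],100],
  [[0,0,-0.066],[18,-40,0],100],
  [[0,0,-0.066],[18,-40,0],100],
  [[0,0,-0.066],[18,-40,0],100],
  [[0,0,-0.066],[18,-40,0],100],
  [[0,0,-0.066],[18,-40,0],100],
  [[0,0,-0.066],[18,-40,0],100],
  [[0,0,-0.066],[18,-40,0],100],
  [[0,0,-0.066],[18,-40,0],100],
  [[0,0,-0.066],[18,-40,0],100],
  [[0,0,-0.066],[18,-40,0],100],
  [[0,0,-0.066],[18,-40,0],100],
  [[0,0,-0.066],[18,-40,0],100],
  [[0,0,-0.066],[18,-40,0],100],
  [[0,0,-0.066],[18,-40,0],100],
  [[0,0,0],[0,0,0],100],
], force=20)

```text
time_s: 2.05
position: [0.5356, -0.1238, 0.2239]
eef_rot: [179.4, 0.1, 92.4]
contact_force: [0.4, 0.1, 0.6]
opening: 0.999
```

arm_command([
  [[0,0.01,-0.019],[4,-9,0],100],
  [[0,0,0],[0,0,-20],100],
  [[0,0,0],[0,0,-30],100],
  [[0,0,0],[0,0,-30],100],
  [[0,0,0],[0,0,0],100],
])

```text
time_s: 2.55
position: [0.54, -0.1325, 0.1427]
eef_rot: [-180.0, 0.1, 91.2]
contact_force: [0.7, 1.3, -0.2]
opening: 1.003
```

Run:
```python
from h import *
t,_,_=snap("top"); s,_,_=snap("side")
cv2.imwrite("pics/a.png",cv2.resize(np.hstack([t[130:290,230:430],s[150:310,260:460]])[:,:,::-1],None,fx=2,fy=2,interpolation=cv2.INTER_CUBIC))
print(ctrl.read_state())
```

```text
{'time_s': 2.65, 'qpos': array([-14.9622764 ,  24.45095744, 105.24412044,  -0.12819242,
        49.96956501, -16.12669377]), 'joint_velocities': array([-0.16528647, -1.55440096, -1.34663414,  0.04863543,  0.04037532,
       -0.02849361]), 'effort': array([-2.72574113e-02, -4.79794693e+01, -2.13606030e+01,  4.21811524e-02,
       -1.21075491e-02,  6.45449763e-03]), 'position': array([ 0.54249705, -0.13321036,  0.14602146]), 'eef_rot': array([179.70530434,   0.18788635,  91.24609959]), 'contact_force': array([0.17216015, 0.24009763, 0.53154694]), 'torque': array([-0.0258394 ,  0.03413184,  0.01758879]), 'opening': 0.9981351729168149}
```

View pics/a.png

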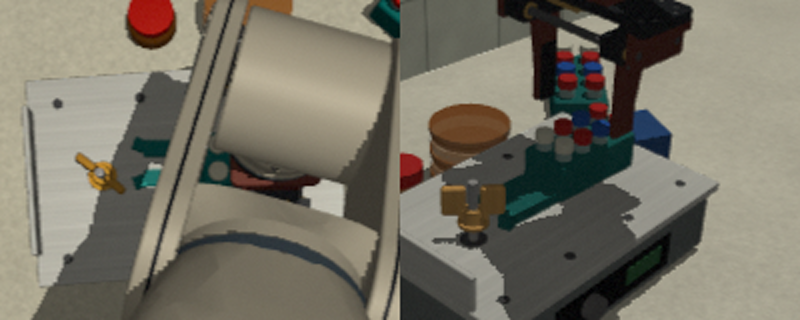

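The fingers straddle the block: the near finger is at about (620,110) and the far one is behind the caps. Next I'll descend and close.

arm_command([
  [[0,0,0],[-2,0,-25],100],
  [[0,0,0],[0,0,-25],100],
  [[0,0,0],[0,0,0],100],
])

```text
time_s: 2.95
position: [0.5449, -0.1332, 0.1012]
eef_rot: [179.2, 0.3, 91.3]
contact_force: [0.3, 0.5, -0.5]
opening: 1.0
```

Run:
```python
from h import *
for i in range(3):
  s=ctrl.read_state(); print(s["position"],s["eef_rot"],s["contact_force"])
```

```text
[ 0.54490044 -0.13317043  0.10116962] [179.16925521   0.34683269  91.34672936] [ 0.33040805  0.50682212 -0.49184518]
[ 0.54490044 -0.13317043  0.10116962] [179.16925521   0.34683269  91.34672936] [ 0.33040805  0.50682212 -0.49184518]
[ 0.54490044 -0.13317043  0.10116962] [179.16925521   0.34683269  91.34672936] [ 0.33040805  0.50682212 -0.49184518]
```

arm_command([
  [[0,0.012,0],[-4,0,-8],100],
  [[0,0,0],[0,0,0],100],
  [[0,0,0],[0,0,0],60],
  [[0,0,0],[0,0,0],50],
  [[0,0,0],[0,0,0],50],
  [[0,0,0],[0,0,0],50],
  [[0,0,0],[0,0,0],50],
], force=20)

```text
time_s: 3.65
position: [0.5441, -0.1337, 0.0995]
eef_rot: [179.5, 0.5, 91.4]
contact_force: [-3.3, -0.5, -1.1]
opening: 0.581
```

arm_command([
  [[0,0,0],[0,0,0],75],
  [[0,0.01,0],[-2,0,-10],75],
  [[0,0,0],[0,0,-5],75],
  [[0,0,0],[0,0,0],75],
])

```text
time_s: 4.05
position: [0.5422, -0.1338, 0.0832]
eef_rot: [-179.9, 0.5, 91.4]
contact_force: [-0.3, 0.1, 0.0]
opening: 0.749
```

arm_command([
  [[0,0,0],[-1,0,5],75],
  [[0,0,0],[0,0,0],50],
  [[0,0,0],[0,0,0],50],
  [[0,0,0],[0,0,0],50],
  [[0,0,0],[0,0,0],50],
], force=20)

```text
time_s: 4.55
position: [0.5415, -0.1338, 0.0883]
eef_rot: [-180.0, 0.5, 91.4]
contact_force: [1.0, -0.0, -2.6]
opening: 0.565
```

arm_command([
  [[0,0,0.016],[-1.1,3,0],50],
  [[0,0,0.016],[-1.1,3,0],50],
  [[0,0,0.016],[-1.1,3,0],50],
  [[0,0,0.016],[-1.1,3,0],50],
  [[0,0,0],[0,0,0],50],
], force=30)

```text
time_s: 5.05
position: [0.5367, -0.1211, 0.0883]
eef_rot: [-180.0, 0.5, 95.4]
contact_force: [0.7, -1.0, -2.2]
opening: 0.572
```

Run:
```python
from h import *
t,_,_=snap("top"); s,_,_=snap("side")
cv2.imwrite("pics/b.png",cv2.resize(np.hstack([t[150:270,230:380],s[190:310,260:410]])[:,:,::-1],None,fx=2.6,fy=2.6,interpolation=cv2.INTER_CUBIC))
```

```text
(no output)
```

View pics/b.png

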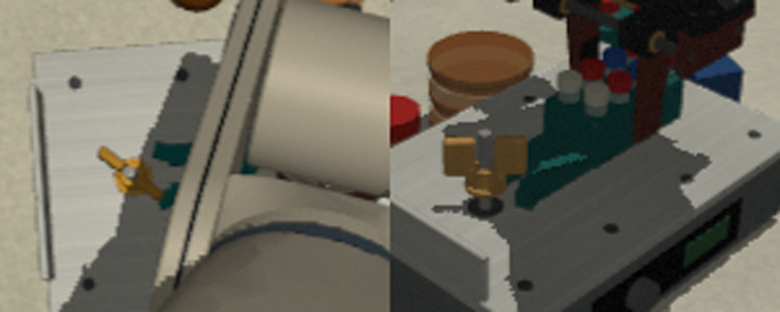

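The rack is square. Its prongs, at rows 152 and 192 of the zoom, straddle the stud line at row 172. Now I'll slide it in.

arm_command([
  [[0,0,0],[-0.8,8,0],50],
  [[0,0,0],[-0.8,9,0],50],
  [[0,0,0],[-0.8,9,0],50],
  [[0,0,0],[-0.8,8,0],50],
  [[0,0,0],[0,0,0],50],
])

```text
time_s: 5.65
position: [0.5329, -0.0843, 0.0883]
eef_rot: [-179.9, 0.5, 95.3]
contact_force: [-0.1, -1.3, -2.2]
opening: 0.569
```

arm_command([
  [[0,0,0],[-0.2,2,0],50],
  [[0,0,0],[-0.2,2,0],50],
  [[0,0,0],[0,0,0],50],
])

```text
time_s: 5.95
position: [0.5326, -0.0795, 0.0883]
eef_rot: [-180.0, 0.5, 95.4]
contact_force: [0.6, -0.0, -1.1]
opening: 0.569
```

arm_command([
  [[0,0,0],[-0.2,2,0],50],
  [[0,0,0],[0,0,0],50],
])

```text
time_s: 6.15
position: [0.5324, -0.0774, 0.0883]
eef_rot: [-180.0, 0.5, 95.3]
contact_force: [-0.1, 1.5, -0.4]
opening: 0.573
```

arm_command([
  [[0,0,0],[-0.2,2,0],50],
  [[0,0,0],[0,0,0],50],
])

```text
time_s: 6.35
position: [0.5325, -0.0772, 0.0885]
eef_rot: [-180.0, 0.6, 95.4]
contact_force: [-1.0, -0.4, -2.4]
opening: 0.568
```

arm_command([
  [[0,0,0],[-0.3,3,0],50],
  [[0,0,0],[-0.3,3,0],50],
])

```text
time_s: 6.55
position: [0.533, -0.0763, 0.0893]
eef_rot: [179.9, 1.1, 95.6]
contact_force: [-1.0, -21.5, 0.2]
opening: 0.567
```

Run:
```python
from h import *
s=ctrl.read_state(); print(s["position"],s["eef_rot"],s["contact_force"],s["torque"])
t,_,_=snap("top"); s,_,_=snap("side")
cv2.imwrite("pics/c.png",cv2.resize(np.hstack([t[150:270,230:380],s[190:310,260:410]])[:,:,::-1],None,fx=2.6,fy=2.6,interpolation=cv2.INTER_CUBIC))
```

```text
[ 0.53302575 -0.07633868  0.08928557] [179.9355611    1.10647572  95.59765574] [ -0.95401072 -21.52814854   0.18464468] [-3.38193421  0.45670457  0.07466775]
```

View pics/c.png

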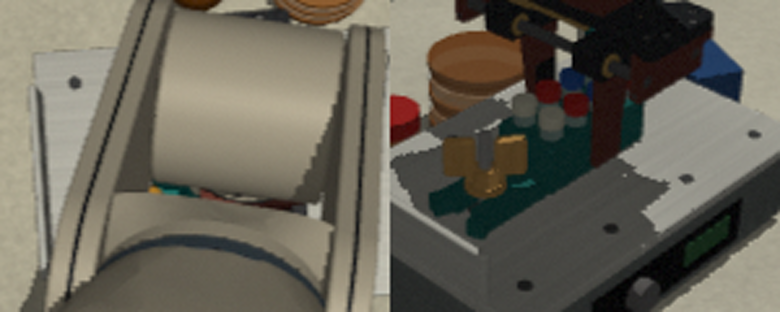

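Contact force is −21 N against the stud, and the slot encloses it, so the rack is seated. I'll relax, open and rise.

arm_command([
  [[0,-0.008,0],[0,0,0],50],
  [[0,0,0],[0,0,0],50],
  [[0,0,0],[0,0,0],65],
  [[0,0,0],[0,0,0],80],
  [[0,0,0],[0,0,0],80],
  [[0,0,0],[0,0,30],80],
  [[0,0,0],[0,0,40],80],
  [[0,0,0],[0,0,30],80],
  [[0,0,0],[0,0,0],80],
])

```text
time_s: 7.55
position: [0.5319, -0.0754, 0.1918]
eef_rot: [179.7, 1.1, 95.6]
contact_force: [0.4, -0.0, 0.8]
opening: 0.799
```

arm_command([
  [[0,0,0.14],[-10,46,0],50],
  [[0,0,0.14],[-10,46,0],25],
  [[0,0,0.14],[-10,46,0],20],
  [[0,0,0.14],[-10,46,0],20],
  [[0,0,0.14],[-10,46,0],20],
  [[0,0,0.14],[-10,46,0],20],
  [[0,0,0.14],[-10,30,0],20],
  [[0,0,0.14],[0,0,0],20],
  [[0,0,0.14],[0,0,0],20],
  [[0,0,0],[0,0,0],20],
])

```text
time_s: 8.55
position: [0.4546, 0.2423, 0.1852]
eef_rot: [179.7, 0.9, 170.7]
contact_force: [0.3, 0.4, 0.3]
opening: 0.195
```

Run:
```python
from meas import *
im,K,E=snap("top","top1.png"); s,_,_=snap("side","side1.png")
for o in caps(im,K,E,(300,192,370,240)):
  if o[1]<100: print(o[0],o[1],o[2].round(1),o[3].round(4))
cv2.imwrite("pics/d.png",cv2.resize(np.hstack([im[150:270,230:390],s[190:310,230:390]])[:,:,::-1],None,fx=2.5,fy=2.5,interpolation=cv2.INTER_CUBIC))
cv2.imwrite("pics/d2.png",cv2.resize(np.hstack([im[195:245,255:325],s[220:270,265:335]])[:,:,::-1],None,fx=5.7,fy=5.7,interpolation=cv2.INTER_CUBIC))
```

```text
r 72 [346.1 203.2] [ 0.5481 -0.1104  0.136 ]
r 74 [320.  205.4] [ 0.5435 -0.063   0.136 ]
r 69 [347.2 216.8] [ 0.5233 -0.1126  0.136 ]
r 70 [321.  219.1] [ 0.5187 -0.0652  0.136 ]
b 76 [333.  204.4] [ 0.5456 -0.0866  0.136 ]
b 72 [334.2 217.9] [ 0.521 -0.089  0.136]
w 60 [306.8 206.4] [ 0.5415 -0.0392  0.136 ]
w 65 [308.  220.2] [ 0.5163 -0.0417  0.136 ]
```

View pics/d.png

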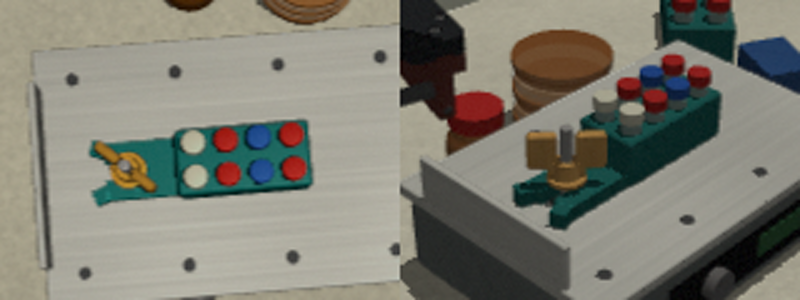

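View pics/d2.png

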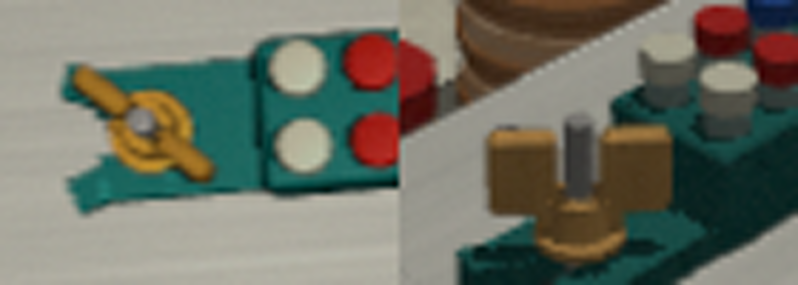

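The top view puts the rack centre at (0.532, −0.076) with yaw 95.4°, so the slot is within about 1 mm of the stud. The wings lie at about 53°, tops near z 0.135. Next I'll move above the nut.

arm_command([
  [[0,0,0.125],[8.8,-29,0],20],
  [[0,0,0.125],[8.8,-29,0],20],
  [[0,0,0.125],[8.8,-29,0],20],
  [[0,0,0.125],[8.8,-29,0],18],
  [[0,0,0.125],[8.8,-29,0],18],
  [[0,0,0.125],[8.8,-29,0],18],
  [[0,0,0.125],[8.8,-29,0],18],
  [[0,0,0.125],[8.8,-29,0],18],
  [[0,0,0],[0,0,0],18],
], force=60)

```text
time_s: 9.55
position: [0.5271, -0.0023, 0.1834]
eef_rot: [179.7, 0.8, -132.1]
contact_force: [-0.2, 1.2, 0.1]
opening: 0.179
```

```bash
cat > st.py <<'E'
from h import *
from scipy.spatial.transform import Rotation as R
s=ctrl.read_state(); r=R.from_euler("xyz",s["eef_rot"],degrees=True)
z=r.as_matrix()[:,2]; tilt=np.cross(z,[0,0,-1.])
print(s["time_s"],"pos",s["position"].round(4),"rpy",s["eef_rot"].round(2),"tiltfix",tilt.round(4),"F",s["contact_force"].round(1),"T",s["torque"].round(3),"q6",s["qpos"][5].round(1),"eff6",s["effort"][5].round(3))
E
python3 st.py
```

```text
9.55 pos [ 0.5271 -0.0023  0.1834] rpy [ 179.71    0.79 -132.07] tiltfix [-0.0136  0.0056  0.    ] F [-0.2  1.2  0.1] T [ 0.065  0.043 -0.02 ] q6 -140.5 eff6 -1.762
```

arm_command([
  [[-0.0136,0.0056,0],[-2.6,10,0],17],
  [[0,0,0],[0,2,0],17],
  [[0,0,0],[0,0,-15],17],
  [[0,0,0],[0,0,-10],17],
  [[0,0,0],[0,0,0],17],
])

```text
time_s: 10.05
position: [0.5237, 0.0093, 0.1569]
eef_rot: [179.9, -0.0, -133.2]
contact_force: [-0.4, 0.2, 0.2]
opening: 0.171
```

```bash
python3 st.py
python3 - <<'E'
from h import *
s,_,_=snap("side")
cv2.imwrite("pics/e.png",cv2.resize(s[200:280,250:350][:,:,::-1],None,fx=7,fy=7,interpolation=cv2.INTER_CUBIC))
E
```

```text
10.05 pos [0.5237 0.0093 0.1569] rpy [ 179.95   -0.   -133.18] tiltfix [-0.0006 -0.0007 -0.    ] F [-0.4  0.2  0.2] T [ 0.051 -0.018 -0.005] q6 -137.1 eff6 -0.001
```

View pics/e.png

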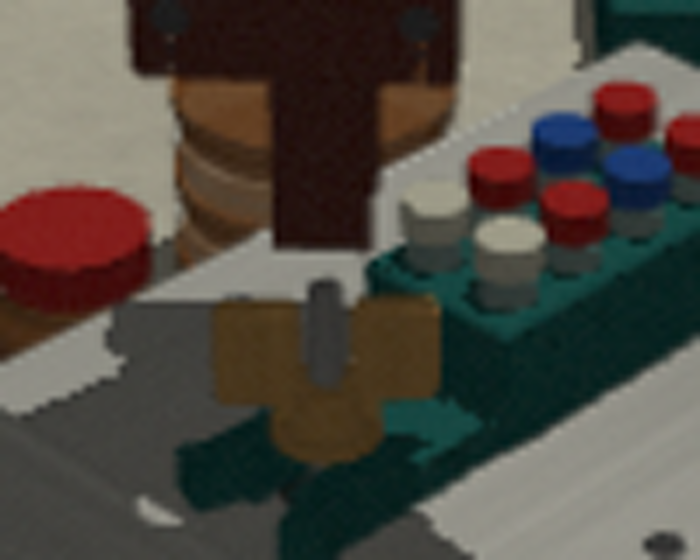

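The finger, at columns 273–378, is centred on the stud at column 325. I'll lower it over the wings.

arm_command([
  [[0,0,0],[0.5,0.5,-10],17],
  [[0,0,0],[0,0,-10],17],
  [[0,0,0],[0,0,-10],17],
  [[0,0,0],[0,0,-7],17],
  [[0,0,0],[0,0,0],17],
])

```text
time_s: 10.6
position: [0.5248, 0.0101, 0.1178]
eef_rot: [-180.0, 0.1, -133.2]
contact_force: [-0.4, -0.6, -0.4]
opening: 0.171
```

```bash
python3 st.py
python3 - <<'E'
from h import *
s,_,_=snap("side")
cv2.imwrite("pics/f.png",cv2.resize(s[200:280,250:350][:,:,::-1],None,fx=7,fy=7,interpolation=cv2.INTER_CUBIC))
E
```

```text
10.6 pos [0.5248 0.0101 0.1178] rpy [-1.8000e+02  6.0000e-02 -1.3324e+02] tiltfix [-0.0007  0.0008  0.    ] F [-0.4 -0.6 -0.4] T [0.112 0.099 0.011] q6 -137.0 eff6 -0.0
```

View pics/f.png

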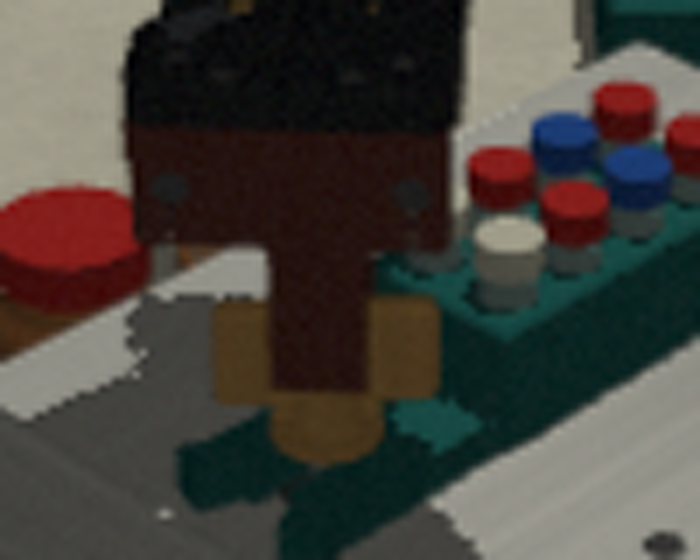

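arm_command([
  [[0,0,-0.12],[0,0,0],17],
  [[0,0,-0.12],[0,0,0],17],
  [[0,0,-0.12],[0,0,-0.3],17],
  [[0,0,-0.12],[0,0,-0.3],17],
  [[0,0,-0.12],[0,0,-0.3],17],
  [[0,0,-0.12],[0,0,-0.3],17],
  [[0,0,-0.12],[0,0,-0.3],17],
  [[0,0,-0.12],[0,0,-0.3],17],
  [[0,0,-0.12],[0,0,-0.3],17],
])

```text
time_s: 11.55
position: [0.5246, 0.0098, 0.1164]
eef_rot: [180.0, 0.0, 162.5]
contact_force: [0.9, -0.1, -2.7]
opening: 0.173
```

```bash
python3 st.py
python3 - <<'E'
from h import *
s,_,_=snap("side")
cv2.imwrite("pics/g.png",cv2.resize(s[200:280,250:350][:,:,::-1],None,fx=7,fy=7,interpolation=cv2.INTER_CUBIC))
E
python3 st.py
```

```text
11.55 pos [0.5246 0.0098 0.1164] rpy [1.7999e+02 3.0000e-02 1.6246e+02] tiltfix [0.0001 0.0005 0.    ] F [ 0.9 -0.1 -2.7] T [ 0.005 -0.045  0.019] q6 -72.7 eff6 -1.62
11.6 pos [0.5245 0.0098 0.1163] rpy [1.7999e+02 3.0000e-02 1.6211e+02] tiltfix [0.     0.0005 0.    ] F [-0.1 -0.4 -1.5] T [-0.035 -0.055  0.038] q6 -72.3 eff6 -0.493
```

View pics/g.png

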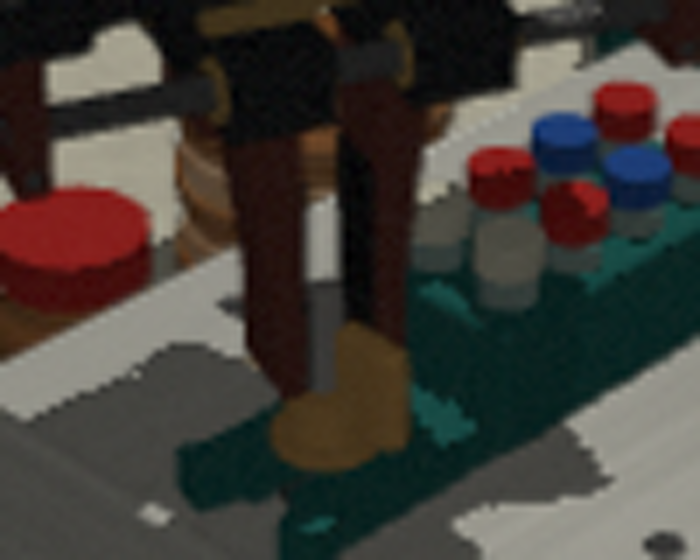

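The nut turns with the fingers and both stay clear of the caps. Continuing.

arm_command([
  [[0,0,-0.12],[0,0,-0.3],17],
  [[0,0,-0.12],[0,0,-0.3],17],
  [[0,0,-0.12],[0,0,-0.3],17],
  [[0,0,-0.12],[0,0,-0.3],17],
])

```text
time_s: 12.0
position: [0.5245, 0.0096, 0.1153]
eef_rot: [-180.0, 0.0, 134.2]
contact_force: [-0.2, -0.1, -3.4]
opening: 0.167
```

```bash
python3 st.py
```

```text
12.0 pos [0.5245 0.0096 0.1153] rpy [-1.7998e+02  4.0000e-02  1.3420e+02] tiltfix [0.0007 0.0003 0.    ] F [-0.2 -0.1 -3.4] T [-0.024 -0.004  0.053] q6 -44.4 eff6 -1.584
```

arm_command([
  [[0,0,-0.1],[0,0,-0.3],17],
  [[0,0,-0.1],[0,0,-0.3],17],
  [[0,0,-0.1],[0,0,-0.3],17],
])

```text
time_s: 12.3
position: [0.5244, 0.0094, 0.1145]
eef_rot: [-180.0, 0.0, 116.7]
contact_force: [-0.2, 0.6, -0.6]
opening: 0.169
```

```bash
python3 st.py
```

```text
12.3 pos [0.5244 0.0094 0.1145] rpy [-1.7998e+02  5.0000e-02  1.1670e+02] tiltfix [0.0009 0.     0.    ] F [-0.2  0.6 -0.6] T [-0.118  0.06   0.129] q6 -26.9 eff6 -1.292
```

arm_command([
  [[0,0,-0.05],[0,0,-0.15],17],
  [[0,0,-0.05],[0,0,-0.15],17],
])

```text
time_s: 12.5
position: [0.5244, 0.0094, 0.1145]
eef_rot: [-180.0, 0.0, 111.0]
contact_force: [0.5, 0.7, -0.8]
opening: 0.174
```

```bash
python3 st.py
```

```text
12.5 pos [0.5244 0.0094 0.1145] rpy [-1.7997e+02  5.0000e-02  1.1095e+02] tiltfix [ 0.001  -0.0001  0.    ] F [ 0.5  0.7 -0.8] T [-0.095  0.045  0.076] q6 -21.1 eff6 -0.545
```

arm_command([
  [[0,0,-0.05],[0,0,-0.15],17],
  [[0,0,-0.05],[0,0,-0.15],17],
])

```text
time_s: 12.7
position: [0.5244, 0.0094, 0.1144]
eef_rot: [-180.0, 0.1, 105.3]
contact_force: [0.8, -0.2, -2.0]
opening: 0.166
```

```bash
python3 st.py
```

```text
12.7 pos [0.5244 0.0094 0.1144] rpy [-1.7997e+02  5.0000e-02  1.0530e+02] tiltfix [ 0.001  -0.0003  0.    ] F [ 0.8 -0.2 -2. ] T [0.003 0.083 0.066] q6 -15.5 eff6 -0.528
```

arm_command([
  [[0,0,-0.05],[0,0,-0.15],17],
  [[0,0,-0.05],[0,0,-0.15],17],
])

```text
time_s: 12.9
position: [0.5244, 0.0093, 0.1144]
eef_rot: [-180.0, 0.1, 99.7]
contact_force: [-0.3, 0.0, -1.0]
opening: 0.172
```

```bash
python3 st.py
```

```text
12.9 pos [0.5244 0.0093 0.1144] rpy [-1.7996e+02  6.0000e-02  9.9670e+01] tiltfix [ 0.0012 -0.0004  0.    ] F [-0.3  0.  -1. ] T [-0.041  0.101  0.14 ] q6 -9.8 eff6 -0.517
```

```bash
cat > tq.py <<'E'
from h import *
T=[]
for i in range(10):
    optics.snapshot("top"); s=ctrl.read_state(); T.append([s["torque"][2],*s["contact_force"]])
T=np.array(T); print(s["time_s"],"yaw",s["eef_rot"][2].round(2),"pos",s["position"].round(4),"Tz",T[:,0].mean().round(3),"sd",T[:,0].std().round(3),"F",T[:,1:].mean(0).round(1),"q6",s["qpos"][5].round(1),"op",round(s["opening"],3))
E
python3 tq.py
```

```text
13.4 yaw 99.66 pos [0.5244 0.0093 0.1144] Tz 0.09 sd 0.034 F [-0.7  0.1  0. ] q6 -9.8 op 0.169
```

arm_command([
  [[0,0,-0.05],[0,0,-1.5],17],
  [[0,0,-0.05],[0,0,-1.5],17],
])

```text
time_s: 13.6
position: [0.5248, 0.0092, 0.1133]
eef_rot: [-180.0, 0.1, 93.9]
contact_force: [-5.0, -0.7, 14.4]
opening: 0.173
```

```bash
python3 tq.py
```

```text
14.1 yaw 93.97 pos [0.5247 0.0092 0.1132] Tz 0.169 sd 0.026 F [-4.6 -0.7 11.5] q6 -4.1 op 0.171
```

arm_command([
  [[0,0,-0.07],[0,0,-0.5],17],
  [[0,0,-0.07],[0,0,-0.5],17],
])

```text
time_s: 14.3
position: [0.5244, 0.009, 0.1134]
eef_rot: [-180.0, 0.1, 85.8]
contact_force: [-1.7, -0.4, 4.8]
opening: 0.167
```

```bash
python3 tq.py
```

```text
14.8 yaw 86.05 pos [0.5245 0.0091 0.1133] Tz 0.102 sd 0.039 F [-2.9 -0.2  6.2] q6 3.8 op 0.175
```

arm_command([
  [[0,0,-0.1],[0,0,0.8],17],
  [[0,0,-0.1],[0,0,0],17],
  [[0,0,-0.1],[0,0,0],17],
])

```text
time_s: 15.1
position: [0.5242, 0.009, 0.1137]
eef_rot: [-180.0, 0.1, 68.7]
contact_force: [-1.2, -0.0, 1.7]
opening: 0.174
```

```bash
python3 tq.py
python3 - <<'E'
from h import *
s,_,_=snap("side")
cv2.imwrite("pics/i.png",cv2.resize(s[200:280,250:350][:,:,::-1],None,fx=7,fy=7,interpolation=cv2.INTER_CUBIC))
E
```

```text
15.6 yaw 68.85 pos [0.5241 0.009  0.1137] Tz 0.09 sd 0.045 F [-1.4  0.   1.3] q6 21.0 op 0.168
```

View pics/i.png

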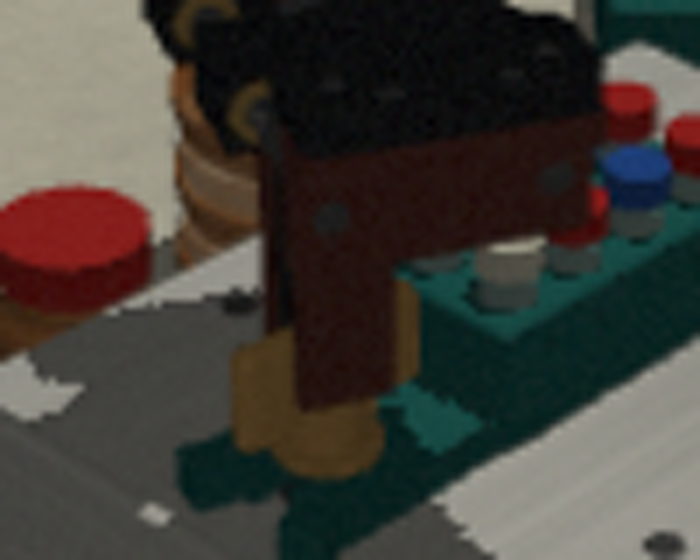

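arm_command([
  [[0,0,-0.1],[0,0,-0.3],17],
  [[0,0,-0.1],[0,0,-0.3],17],
])

```text
time_s: 15.85
position: [0.5241, 0.009, 0.1136]
eef_rot: [-180.0, 0.1, 57.2]
contact_force: [-3.6, 0.6, 5.4]
opening: 0.174
```

```bash
python3 tq.py
```

```text
16.35 yaw 57.39 pos [0.5241 0.0091 0.1136] Tz 0.15 sd 0.025 F [-2.6  0.1  5.1] q6 32.4 op 0.168
```

arm_command([
  [[0,0,-0.1],[0,0,-0.3],17],
  [[0,0,-0.1],[0,0,-0.3],17],
])

```text
time_s: 16.55
position: [0.5239, 0.0091, 0.1136]
eef_rot: [-180.0, 0.1, 45.7]
contact_force: [-2.4, 0.6, 4.8]
opening: 0.173
```

```bash
python3 tq.py
```

```text
17.05 yaw 46.06 pos [0.5239 0.0091 0.1136] Tz 0.204 sd 0.019 F [-2.9  0.7  5.7] q6 43.7 op 0.175
```

arm_command([
  [[0,0,-0.1],[0,0,-0.3],17],
  [[0,0,-0.1],[0,0,-0.3],17],
])

```text
time_s: 17.25
position: [0.5238, 0.0092, 0.1136]
eef_rot: [-180.0, 0.1, 34.6]
contact_force: [-3.2, 0.1, 5.9]
opening: 0.17
```

```bash
python3 tq.py
```

```text
17.75 yaw 34.86 pos [0.5238 0.0092 0.1136] Tz 0.298 sd 0.024 F [-2.7  0.5  5.6] q6 54.9 op 0.169
```

Torque now climbs by about 0.5 N·m/rad, from a free-running level of about 0.09 to 0.30. About 0.2 rad more should put it near 0.3 above free running.

arm_command([
  [[0,0,-0.07],[0,0,0.2],17],
  [[0,0,-0.06],[0,0,0.2],17],
])

```text
time_s: 17.95
position: [0.5236, 0.0093, 0.1137]
eef_rot: [-180.0, 0.2, 27.6]
contact_force: [-0.7, -0.3, -2.2]
opening: 0.172
```

```bash
python3 tq.py
```

```text
18.45 yaw 27.57 pos [0.5235 0.0092 0.1138] Tz 0.307 sd 0.028 F [-0.2  0.4 -2.3] q6 62.2 op 0.176
```

arm_command([
  [[0,0,-0.05],[0,0,0],17],
  [[0,0,-0.05],[0,0,0],17],
])

```text
time_s: 18.65
position: [0.5235, 0.0093, 0.1137]
eef_rot: [-179.9, 0.2, 21.8]
contact_force: [-0.9, 0.7, -1.4]
opening: 0.178
```

```bash
python3 tq.py
```

```text
19.15 yaw 21.87 pos [0.5235 0.0093 0.1137] Tz 0.339 sd 0.03 F [-0.4  0.9 -2. ] q6 67.9 op 0.171
```

arm_command([
  [[0,0,-0.04],[0,0,0],17],
  [[0,0,-0.04],[0,0,0],17],
])

```text
time_s: 19.35
position: [0.5235, 0.0093, 0.1137]
eef_rot: [-179.9, 0.2, 17.2]
contact_force: [-0.9, 0.4, -1.9]
opening: 0.172
```

```bash
python3 tq.py
```

```text
19.85 yaw 17.3 pos [0.5235 0.0093 0.1137] Tz 0.4 sd 0.022 F [-0.8  1.3 -1.8] q6 72.4 op 0.175
```

arm_command([
  [[0,0,0.06],[0,0,0],17],
  [[0,0,0.06],[0,0,0],17],
  [[0,0,0.06],[0,0,0],17],
  [[0,0,0],[0,0,0],17],
])

```text
time_s: 20.25
position: [0.525, 0.009, 0.1146]
eef_rot: [180.0, -0.0, 27.8]
contact_force: [-0.6, -0.4, -0.9]
opening: 0.17
```

```bash
python3 tq.py
python3 - <<'E'
from h import *
s,_,_=snap("side")
cv2.imwrite("pics/j.png",cv2.resize(s[200:280,250:350][:,:,::-1],None,fx=7,fy=7,interpolation=cv2.INTER_CUBIC))
E
```

```text
20.75 yaw 27.82 pos [0.5245 0.0091 0.1143] Tz -0.007 sd 0.031 F [0.1 0.2 0.1] q6 61.9 op 0.167
```

View pics/j.png

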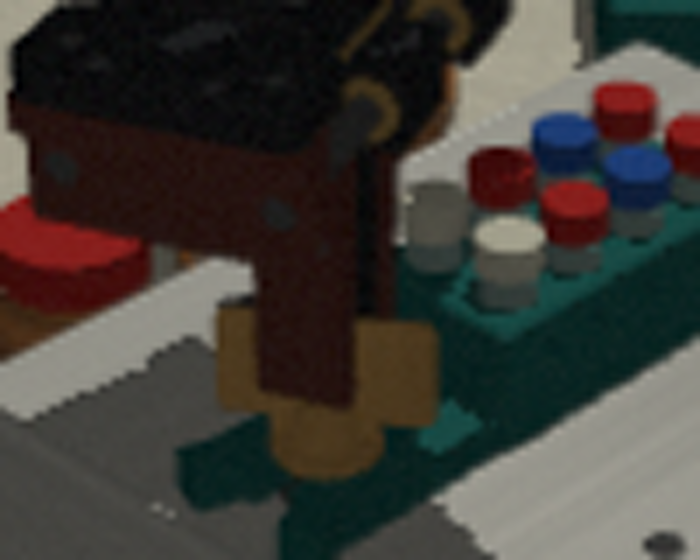

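The peak torque was 0.40 N·m, and it reads about 0 when backed off. I'll rise clear and check.

arm_command([
  [[0,0,0.03],[0,0,0],20],
  [[0,0,0],[0,0,5],20],
  [[0,0,0],[0,0,15],20],
  [[0,0,0],[0,0,30],20],
  [[0,0,0],[0,0,30],20],
  [[0,0,0],[-10,46,0],20],
  [[0,0,0],[-10,46,0],20],
  [[0,0,0],[-10,46,0],20],
  [[0,0,0],[-10,46,0],20],
  [[0,0,0],[-10,46,0],20],
  [[0,0,0],[0,0,0],20],
  [[0,0,0],[0,0,0],20],
])

```text
time_s: 22.0
position: [0.4732, 0.2467, 0.2023]
eef_rot: [180.0, -0.3, 29.6]
contact_force: [-0.1, -0.8, 1.4]
opening: 0.201
```

```bash
python3 tq.py
python3 - <<'E'
from meas import *
im,K,E=snap("top","top2.png"); s,_,_=snap("side","side2.png")
L=[]
for o in caps(im,K,E,(300,192,370,240)):
  if o[1]<100: print(o[0],o[1],o[2].round(1),o[3].round(4)); L.append(o[3])
L=np.array(L); print(len(L),L.mean(0)); 
r=cv2.minAreaRect(L[:,:2].astype(np.float32)*1000); print(r)
cv2.imwrite("pics/k.png",cv2.resize(np.hstack([im[195:245,255:325],s[220:270,265:335]])[:,:,::-1],None,fx=5.7,fy=5.7,interpolation=cv2.INTER_CUBIC))
cv2.imwrite("pics/k2.png",im[:,:,::-1])
E
```

```text
22.5 yaw 29.34 pos [0.4738 0.2453 0.202 ] Tz 0.002 sd 0.038 F [-0.2 -0.1  0.2] q6 86.7 op 0.198
r 73 [346.1 203.2] [ 0.548  -0.1104  0.136 ]
r 74 [320.  205.4] [ 0.5435 -0.063   0.136 ]
r 69 [347.2 216.8] [ 0.5233 -0.1126  0.136 ]
r 70 [321.  219.1] [ 0.5187 -0.0652  0.136 ]
b 76 [333.  204.4] [ 0.5456 -0.0866  0.136 ]
b 73 [334.2 217.9] [ 0.5211 -0.0891  0.136 ]
w 60 [306.8 206.4] [ 0.5415 -0.0392  0.136 ]
w 65 [308.  220.2] [ 0.5163 -0.0417  0.136 ]
8 [ 0.53224552 -0.07598368  0.136     ]
((532.3160400390625, -76.01980590820312), (25.251832962036133, 71.46073150634766), 5.494694709777832)
```

View pics/k.png

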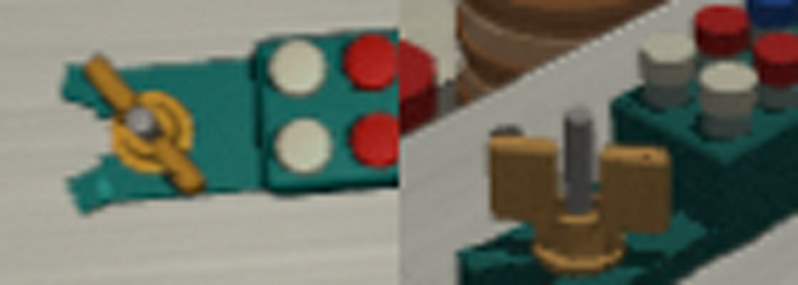

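View pics/k2.png

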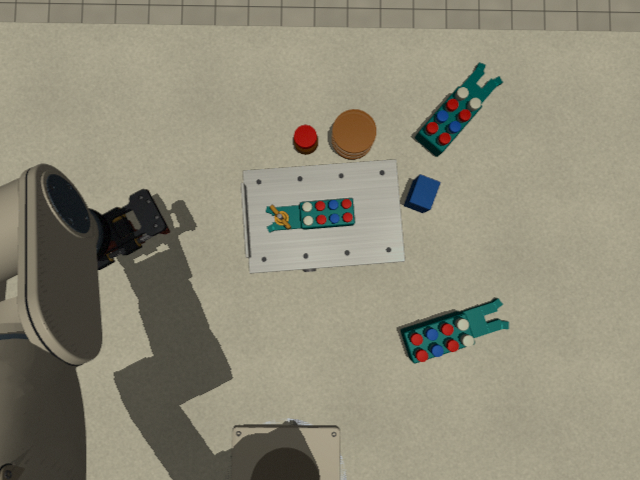

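```bash
python3 -c "
from bench import workorder; print(workorder.finish_job())"
```

```text
the job is handed in; nothing more can be done
None
```

I slid the teal rack home around the stud, tightened the wing nut clockwise, withdrew the gripper and handed the job in at about 22.5 s of robot time. The job returned no verdict.

- **Rack:** I gripped it across the 50 mm, turned it about 4° to square, and slid it until the stud stopped it at about 21 N. The last top view puts the slot about 1 mm from the stud and the rack within about 0.4° of the shaker's axis. It did not move during tightening.
- **Nut:** I used the nearly shut jaws as a wrench over the wings and turned the nut about 194° in one grasp. Torque ran free at about 0.05–0.10 N·m, then climbed to 0.40 N·m, which is about 0.30–0.35 above free running. By my estimate from the torque, that is a clamp force of about 45–55 N; there was no direct force reading. In the side view the flange sits lower and the stud has risen about 2–3 mm, so the slack was taken up.
- **Surroundings:** The fingers stayed clear of the caps, and the jar, dishes and carton look unmoved. The arm was clear of everything when I handed in.

**Readings that disagreed:**
- Torque noise was about 0.03 N·m, so I averaged ten readings at each step.
- One reading, 0.30 at yaw 35°, was about as high as the next one, taken 7° further on. I put that down to the fingers rubbing down the wings.
- While I followed the nut down, an upward force of up to 14 N appeared briefly. I never identified its cause; it was either the same rubbing or a fingertip on the hub.
- Judged by the angle turned, the final torque comes out slightly higher, at about 0.36–0.39 above free running, still within the target range.

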